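# Angle the brass tube past the post into its bay

## Task

Put the length of brass box tube away in the wooden bay by pushing it along the bench top with your fingertips, never pinching or lifting it: angle one end in behind the steel post that stands before the bay, then swing the other end in. It is put away when it lies between the two cheeks, flush along the back fence; push gently, leave the other things on the bench where they are, and finish clear of everything.

Things in the scene. Friction and masses are not known exactly. Their poses are not given: they have to be found in the camera images.
- tube: Straight length of brass box tube lying flat and loose on the bench, 180 long x 20 wide x 16 mm high, 0.15 to 0.31 kg. Origin: middle of its underside. x runs along its length, y across it, z up. Ends and sides are all alike. It starts in the open on the bay's mouth side.
- bay: Wooden U fixed to the bench: straight back fence and two end cheeks, 12 thick, 20 mm high; the bench is its floor. Origin: on the bench, middle of the fence's inner face. x along the fence, y level out of the mouth. Cheeks' inner faces at x = -107 and +107 mm; cheeks reach y = 50 mm. Put away, the tube lies along x, centre at y = 10 mm.
- post: Upright steel post, 18 mm thick, 45 mm high, fixed before the bay; may be touched. Origin: centre of its foot. In the bay's frame y is about 65 mm (56 mm clear to the fence), x about +50 or -50 mm; a flat cap marks the other place, no obstacle. From post to farther cheek is 148 mm, less than the tube's length: it goes in slantwise, one end first behind the post.
- loupe: Bystander: black eye loupe standing on the bench, 35 mm across, 34 mm high. Origin: centre of its underside.
- parts_tin: Bystander: low round white tin, 50 mm across, 21 mm high. Origin: centre of its underside.
- oil_bottle: Bystander: small dropper bottle, 30 mm across, 95 mm high. Origin: centre of its underside.
- case_ring: Bystander: steel ring lying flat, 43 mm across, 14 mm high. Origin: centre of its underside.
- pin_tool: Bystander: thin hand tool, 8 mm thick, 91 mm long along its y, lying on the bench near the front edge. Origin: centre of its underside.
- marker: Bystander: marker pen lying on the bench, 12 mm thick, 134 mm long along its y. Origin: centre of its underside.

How it is judged:
At the end, for the whole second after the job is handed in: The tube lies flat and at rest on the bench between the cheeks, its centre 6 to 14.5 mm in front of the fence (10 mm when flush) and within 20 mm of the middle of the bay, parallel to the fence within 0.05 rad (y of tube in the frame of bay between 0.006 and 0.0145 m and x of tube in the frame of bay between -0.02 and 0.02 m and angle between the x axis of tube and the x axis of bay, either way round below 0.05 rad and angle between tube's own z axis and vertical below 0.05 rad and height (world z) of tube below 0.004 m and linear speed of tube below 0.01 m/s); the robot touches nothing.
It fails at once if the tube was lifted or tipped off the bench (height (world z) of tube above 0.008 m or angle between tube's own z axis and vertical above 0.15 rad).
It fails at once if a bystander was moved by more than 15 mm (distance of any of loupe, parts_tin, oil_bottle, case_ring, pin_tool, marker from where it was at the start of the episode above 0.015 m).
It fails at once if the tube was pinched or pressed hard (over 35 N) (contact force between the fingers and tube above 35 N).
It also fails if it takes over 72 s, if anything falls off the work surface, if the arm or the gripper's body presses on something with over 40 N, if the wrist force passes 120 N, or if a joint passes its speed limit or range.

## Robot

A 7-joint arm with a two-finger parallel gripper is mounted at the origin on a cart in front of the work surface, level with it; the furniture and walls round the work are solid. World frame = base frame: x ahead of the robot, y to its left, z up, the work surface at z = 0. Lengths are in m, angles in rad, forces in N, time in s.
With the tool pointing down it reaches from about 0.4 to 0.85 m from the base axis. Payload 4.5 kg.
Tool frame: the origin (TCP) lies at the very end of the fingers, on their centre line; the grasp point (between the pads) lies 19 mm behind it (ctrl.grip_depth is the distance from the TCP to the grasp point, in m); z points along the fingers, y is the line along which they close (so a half turn about z gives the same grasp; the last joint's range is limited). The gripper opens to 85 mm and grips with 20 to 120 N. Pads are 22 mm wide; open, the fingers measure 114 mm over their backs; the gripper's body (76 mm by 85 mm) begins 54 mm behind the grasp point. The pads swing forward as they close: fully open they stand 13 mm farther back than shut.
Start: joints at [-1.23, 0.689, -0.195, 1.565, 0.157, 0.902, -0.215], TCP at [0.189, 0.596, 0.231] pointing down, gripper open.
Joint ranges: [-3.01, 3.01], [-0.46, 2.08], [-1.47, 1.51], [0.13, 2.56], [-1, 4.14], [0.04, 2.09], [-2.66, 2.66]. Speed limits (rad/s): [2.57, 2.57, 3.14, 3.14, 3.14, 3.14, 3.14].

## Interface

Orientations are given as a rotation vector (axis times angle).
In Python, from plant import ctrl, kinematics, vision, job gives the robot as it stands. Calls block until the motion is done:
- ctrl.move_to(position, orientation): joint-space move of the TCP to a pose.
- ctrl.move_l(position, attitude=None, feed=0.15): straight line of the TCP; attitude=None keeps the orientation; feed is the mean speed in m/s.
- ctrl.goto_joints(angles): joint-space move.
- ctrl.ungrasp() and ctrl.close(effort=None): open the fingers fully, or close them until they stop; effort is the grip in N (None keeps the last).
- ctrl.hold(seconds).
- kinematics.solve_ik(position, orientation): joint angles nearest the present ones, or None.
- ctrl.get_obs(): the state.
- vision.read_camera(name): name is "side" or "top" or "wrist"; returns the picture (384x512x3 uint8, red, green, blue); there is no depth.
- vision.camera_model(name): a dict with "K" (3x3 intrinsics, pixels), "R" (3x3) and "t" (3): a world point X has camera coordinates R X + t; the wrist camera has in their place "tool_from_camera" (4x4, takes a point from camera to tool coordinates, whose origin is the TCP and whose axes are the flange's). Camera axes: x right, y down, z forward; pixel columns grow to the right and rows downward; lengths in m; the calibration is good to about 2 mm. A picture is of the moment at which its call begins: read the wrist's pose just before it. camera_model takes no time and is no camera call.
A pose or a line that the arm cannot do raises ctrl.Unreachable and nothing moves.
- job.sign_off(): hands the job in; it is judged then, once.
The state is a dict: "time_s": time; "joint_positions": joint angles; "joint_vel": joint speeds; "joint_efforts": joint torques, N m; "eef_pos": TCP position; "ee_rot": TCP orientation; "ft_force": force on the tool from outside, world axes, zero at the start; "torque": the same for the moment, N m; "finger_gap": opening from 0.0 (shut) to 1.0 (fully open); "grasp_force": force on a finger pad.
Only numpy, scipy, OpenCV 4.12 (cv2) and the standard library are available. Lean on these libraries where they do the work, as an engineer would, in place of code of your own. Each camera call takes 0.05 s, during which the arm holds its last target. There are 200 camera calls.

## Working session

There is one attempt and no reset: what is moved stays moved. The work goes in short steps, each a Python script; the robot and the scene stay as the last script left them, time stands still between calls to the robot, and variables do not carry over. Pictures are saved under pics/ and viewed, at most 10 in all, crops included, and the job is handed in when it is done.

```bash
mkdir -p pics; ls; python3 - <<'E'
from plant import ctrl,vision
import cv2
for n in("top","side"):
    cv2.imwrite(f"pics/{n}0.png",cv2.resize(vision.read_camera(n)[:,:,::-1],(800,600),interpolation=cv2.INTER_CUBIC))
    m=vision.camera_model(n);print(n,m["K"],m["R"],m["t"])
o=ctrl.get_obs();print(o)
E
```

```text
pics
top [[448.15086289   0.         255.38895389]
 [  0.         448.15086289 189.57950836]
 [  0.           0.           1.        ]] [[-0.02307747 -0.99933185 -0.02834216]
 [-0.98201556  0.02797307 -0.18671622]
 [ 0.18738428  0.02352351 -0.98200498]] [-0.01143343  0.5251709   0.88321314]
side [[460.83990985   0.         259.73161332]
 [  0.         460.83990985 184.75275396]
 [  0.           0.           1.        ]] [[ 0.98888034 -0.14810624  0.01342468]
 [-0.08342632 -0.62721377 -0.77436615]
 [ 0.1231086   0.76463549 -0.63259532]] [-0.52800408  0.03170781  0.99871195]
{'time_s': 0.1, 'joint_positions': array([-1.23019714,  0.68989282, -0.19453206,  1.56626823,  0.15729314,
        0.90248972, -0.21510184]), 'joint_vel': array([ 0.00061283, -0.0024197 , -0.00257532, -0.00148797, -0.00064822,
        0.0006899 , -0.00183118]), 'joint_efforts': array([-3.88386659e-03, -5.40603554e+01, -1.27159037e+00, -1.58985811e+01,
        9.42019484e-03,  4.40486256e-03, -1.98822352e-05]), 'eef_pos': array([0.18861101, 0.59523846, 0.23056158]), 'ee_rot': array([-4.79880028e-01, -3.10457664e+00,  2.60866449e-03]), 'ft_force': array([ 0.66629962, -0.00111744, -0.83752591]), 'torque': array([ 0.00469144,  0.02346196, -0.04595687]), 'grasp_force': 0.0, 'finger_gap': 0.9979972793479217}
```

View pics/top0.png

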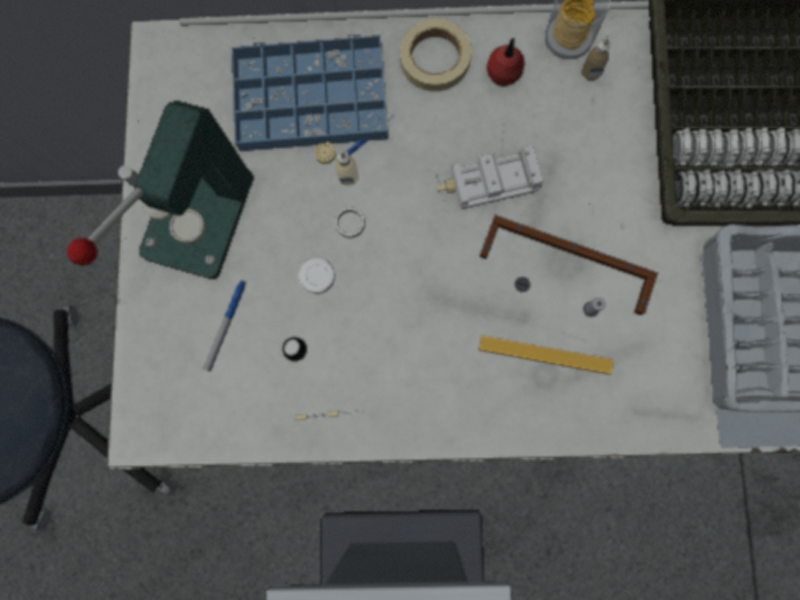

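The top picture shows the bay opening towards the robot (fence from about (497,218) to (655,273)). The post is in front of its right side (594,307), with the cap at (522,284). The tube runs from (480,344) to (612,366).

```bash
cat > h.py <<'E'
import numpy as np,cv2
from plant import ctrl,vision,kinematics
def px2w(name,uv,z):
    m=vision.camera_model(name);K,R,t=map(np.asarray,(m["K"],m["R"],m["t"]))
    d=R.T@np.linalg.inv(K)@np.array([uv[0],uv[1],1.]);c=-R.T@t
    return (c+d*(z-c[2])/d[2])
def crop(name,fn,u0,u1,v0,v1,s):
    im=vision.read_camera(name)[v0:v1,u0:u1,::-1]
    cv2.imwrite(fn,cv2.resize(im,None,fx=s,fy=s,interpolation=cv2.INTER_CUBIC))
E
python3 - <<'E'
from h import *
crop("top","pics/t1.png",295,435,130,245,5)
E
```

```text
(no output)
```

View pics/t1.png

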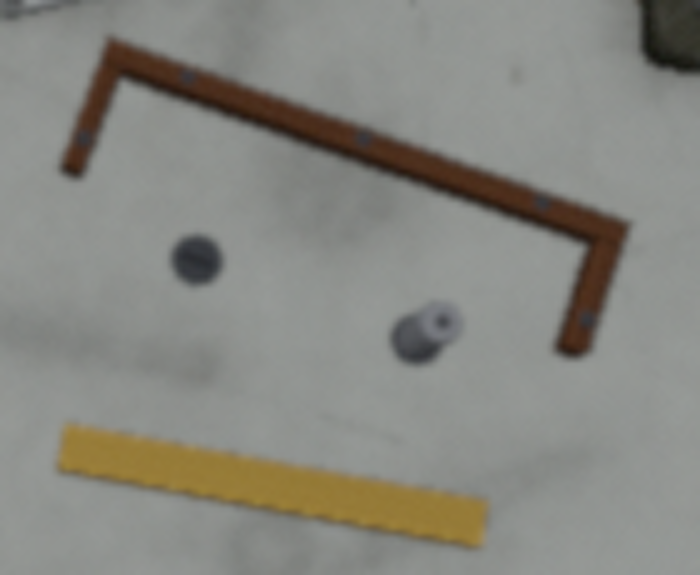

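View pics/side0.png

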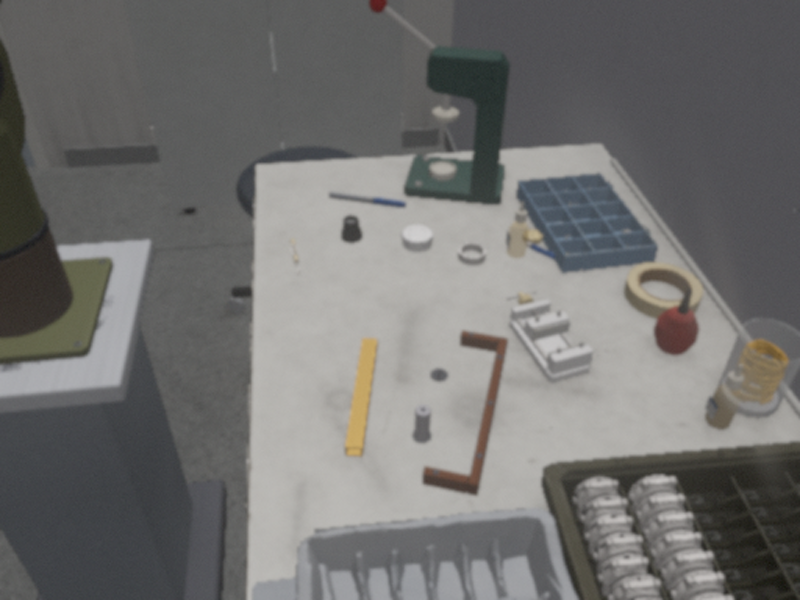

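```bash
python3 - <<'E'
from h import *
np.set_printoptions(precision=4,suppress=True)
m=vision.camera_model("top");print(-m["R"].T@m["t"])
f=lambda p,z:px2w("top",((p[0]+.5)/5-.5+295,(p[1]+.5)/5-.5+130),z)[:2]
L,R=f((120,74),.02),f((594,238),.02)
OL,OR=f((110,38),.02),f((630,224),.02)
print("inner",L,R,np.linalg.norm(L-R),"outer",OL,OR,np.linalg.norm(OL-OR),"expect .214,.238")
ux=(R-L)/np.linalg.norm(R-L); print(np.arctan2(ux[1],ux[0]),np.arctan2(*(OR-OL)[::-1]))
print("cheek ends",f((72,172),.02),f((572,352),.02))
print("post top",f((440,322),.045),"cap",f((197,260),.001),"base",f((415,342),0))
T=np.array([f(p,.016) for p in((65,425),(487,497),(480,547),(58,472))]);print("tube",T,T.mean(0),[np.linalg.norm(T[i]-T[i-1]) for i in range(4)])
g=lambda p,z:px2w("side",((p[0]+.5)*.64-.5,(p[1]+.5)*.64-.5),z)[:2]
print("side tube far/near top",g((370,340),.016),g((355,450),.016),"post top",g((423,410),.045))
print("side inner corners",g((500,348),.02),g((473,472),.02))
bl=(OL+OR)/2
E
```

```text
[ 0.35   -0.0469  0.9651]
inner [ 0.6266 -0.1644] [ 0.5476 -0.3625] 0.21331614118340975 outer [ 0.6431 -0.1608] [ 0.5533 -0.3783] 0.23528987098771506 expect .214,.238
-1.9502586028477475 -1.9624482184201428
cheek ends [ 0.5833 -0.1415] [ 0.4986 -0.349 ]
post top [ 0.5087 -0.2879] cap [ 0.5468 -0.1961] base [ 0.508  -0.2883]
tube [[ 0.4737 -0.134 ]
 [ 0.4385 -0.3095]
 [ 0.4177 -0.3049]
 [ 0.4538 -0.1301]] [ 0.4459 -0.2196] [np.float64(0.020331400419448652), np.float64(0.17903407646055694), np.float64(0.021352347125482986), np.float64(0.1785065081811877)]
side tube far/near top [ 0.4654 -0.1374] [ 0.4293 -0.3125] post top [ 0.5091 -0.2901]
side inner corners [ 0.6291 -0.179 ] [ 0.5524 -0.3625]
```

```bash
cat >> h.py <<'E'
from scipy.spatial.transform import Rotation as Rn
A=np.arctan2(.9263,.3767); O=np.array([.5875,-.2652])
EX=np.array([np.cos(A),np.sin(A)]); EY=np.array([-np.sin(A),np.cos(A)])
def b2w(x,y): return O+(x*EX+y*EY)/1000
def w2b(p): d=np.asarray(p)[:2]-O; return 1000*np.array([d@EX,d@EY])
def tube(name="top"):
    "bay pose of the tube (x,y mm, angle), length, width"
    im=vision.read_camera(name); h=cv2.cvtColor(im,cv2.COLOR_RGB2HSV)
    m=cv2.inRange(h,(17,110,80),(32,255,255)); m[:130]=0; m[245:]=0; m[:,:270]=0; m[:,450:]=0
    m=cv2.morphologyEx(m,cv2.MORPH_OPEN,np.ones((2,2)))
    p=np.argwhere(m>0)[:,::-1]
    if len(p)<50: return None
    w=np.array([w2b(px2w(name,q,.015)) for q in p],np.float32)
    (c,s,a)=cv2.minAreaRect(w)
    if s[0]<s[1]: a+=90
    a=(a+90)%180-90
    return np.round(c,1),round(float(np.radians(a)),3),np.round(sorted(s),1),np.round(w.mean(0),1),len(p)
def att(th):
    "tool down, tool x along bay angle th (or half a turn off, whichever IK likes)"
    x=np.array([np.cos(A+th),np.sin(A+th),0]); z=np.array([0,0,-1.])
    return Rn.from_matrix(np.c_[x,np.cross(z,x),z]).as_rotvec()
def best(bx,by,z,th):
    q0=ctrl.get_obs()["joint_positions"]; r=[]
    for k in(0,np.pi):
        q=kinematics.solve_ik([*b2w(bx,by),z],att(th+k))
        if q is not None: r.append((np.abs(np.asarray(q)-q0).max(),k,q))
    return min(r,key=lambda t:t[0]) if r else None
def F(): return ctrl.get_obs()["ft_force"]
def go(bx,by,z,th=None,feed=.15,lim=None):
    ctrl.move_l([*b2w(bx,by),z],None if th is None else att(th),feed)
E
python3 - <<'E'
from h import *
print(tube())
P=[]
for n in("top","side"):
    m=vision.camera_model(n);P.append(m["K"]@np.c_[m["R"],m["t"]])
for a,b in(((82,251),(378,5)),((185,105),(455,50)),((345,155),(521,215))):
    X=cv2.triangulatePoints(P[0],P[1],np.array(a,float)*.64,np.array(b,float)*.64);print((X[:3]/X[3]).T)
for t in(.186,.52,.52-np.pi/2):print(t,[best(x,y,.1,t) for x,y in((-110,129),)])
E
```

```text
(array([-14. , 149.7]), 0.175, array([ 19., 178.]), array([-14.8, 149.5], dtype=float32), 752)
[[0.52914528 0.27829822 0.30867568]]
[[0.65988329 0.19095385 0.28000975]]
[[0.71506584 0.04332144 0.07158814]]
0.186 [(np.float64(1.6348346011817332), 3.141592653589793, array([ 0.19075608,  0.88742899,  0.6500562 ,  1.97897515, -0.95157485,
        0.6142366 , -1.84993474]))]
0.52 [(np.float64(1.4209521234031208), 3.141592653589793, array([ 0.19075608,  0.88742899,  0.6500562 ,  1.97897515, -0.95157485,
        0.6142366 , -1.51593474]))]
-1.0507963267948965 [(np.float64(1.6334661008896396), 0, array([ 0.40327006,  0.7945957 ,  0.25579042,  1.9681979 , -0.44477778,
        0.43302294, -0.44424485]))]
```

```bash
cat > s1.py <<'E'
from h import *
np.set_printoptions(precision=3,suppress=True)
o=ctrl.get_obs(); r=o["ee_rot"]
ctrl.close()
ctrl.move_l([.2,.42,.23],None,.3)
ctrl.move_to([.40,.05,.2],r)
th=.18; u=np.array([np.cos(th),np.sin(th)]); c=np.array([-13,149.3])
a=c-116*u
_,k,q=best(*a,.08,th); ctrl.goto_joints(q)
f0=F(); go(*a,.006,feed=.1); print("down",F()-f0,ctrl.get_obs()["eef_pos"],w2b(ctrl.get_obs()["eef_pos"]))
for s in(-85,-55):
    go(*(c+s*u),.006,feed=.07); print(s,F()-f0,w2b(ctrl.get_obs()["eef_pos"]))
go(*(c-66*u),.006); go(*(c-66*u),.12,feed=.25)
print(tube(),ctrl.get_obs()["time_s"],ctrl.get_obs()["joint_positions"])
crop("top","pics/a1.png",270,450,120,260,4)
E
python3 s1.py
```

```text
down [-0.562 -1.047 -1.541] [ 0.421 -0.335  0.006] [-127.161  128.164]
-85 [-0.964  0.269 -1.651] [-95.907 134.251]
-55 [-1.426 -1.036 -1.321] [-66.421 139.542]
(array([ 33.2, 157.6]), 0.172, array([ 19. , 177.1]), array([ 32.4, 157.6], dtype=float32), 737) 7.7167 [ 0.542  0.726 -0.075  1.994  0.119  0.427  0.171]
```

```bash
cat > s2.py <<'E'
from h import *
np.set_printoptions(precision=3,suppress=True)
th=.52; u=np.array([np.cos(th),np.sin(th)]); n=np.array([-np.sin(th),np.cos(th)])
S=107
P=lambda c:c*n+S*u
_,k,q=best(*P(173),.10,th+np.pi/2); print(k,q)
ctrl.goto_joints(q); ctrl.ungrasp()
f0=F(); go(*P(173),.003,feed=.15); print("d",F()-f0); go(*P(173),-.007,feed=.05); print("down",F()-f0,ctrl.get_obs()["eef_pos"])
for c in(145,110,76):
    go(*P(c),-.007,feed=.07); o=ctrl.get_obs(); print(c,F()-f0,w2b(o["eef_pos"]),np.round(n@w2b(o["eef_pos"]),1))
go(*P(90),-.007); go(*P(90),.12,feed=.25)
t=tube();print(t,ctrl.get_obs()["time_s"]); print("n,s",n@t[0],u@t[0])
E
python3 s2.py
```

```text
3.141592653589793 [ 0.242  0.725  0.128  2.228 -0.421  0.21  -0.687]Traceback (most recent call last):
  File "s2.py", line 8, in <module>
    f0=F(); go(*P(173),.003,feed=.15); print("d",F()-f0); go(*P(173),-.007,feed=.05); print("down",F()-f0,ctrl.get_obs()["eef_pos"])
            ~~^^^^^^^^^^^^^^^^^^^^^^^
  File "h.py", line 39, in go
    ctrl.move_l([*b2w(bx,by),z],None if th is None else att(th),feed)
    ~~~~~~~~~~~^^^^^^^^^^^^^^^^^^^^^^^^^^^^^^^^^^^^^^^^^^^^^^^^^^^^^^
plant.Unreachable: the arm cannot follow that straight line within its joint ranges
```

```bash
python3 - <<'E'
from h import *
for th in(.35,.52):
  u=np.array([np.cos(th),np.sin(th)]); n=np.array([-np.sin(th),np.cos(th)])
  for S in(90,107,125):
    for c in(173,166,160,150):
      p=b2w(*(c*n+S*u)); r=[]
      for k in(0,np.pi):
        for tilt in(0,.15,-.15):
          base=Rn.from_rotvec(att(th+np.pi/2+k)); 
          ax=np.array([*(u[0]*EX+u[1]*EY),0]); R=Rn.from_rotvec(tilt*ax)*base
          q=kinematics.solve_ik([*p,-.007],R.as_rotvec()); r.append(None if q is None else round(q[5],2))
      print(th,S,c,p.round(3),r)
E
```

```text
0.35 90 173 [ 0.418 -0.169] [np.float64(0.94), np.float64(0.47), np.float64(1.15), None, np.float64(0.26), np.float64(0.34)]
0.35 90 166 [ 0.425 -0.169] [np.float64(0.52), np.float64(0.49), np.float64(1.15), None, np.float64(0.28), np.float64(0.32)]
0.35 90 160 [ 0.431 -0.169] [np.float64(0.16), np.float64(0.51), np.float64(1.15), None, np.float64(0.29), np.float64(0.3)]
0.35 90 150 [ 0.441 -0.17 ] [np.float64(0.07), np.float64(0.54), np.float64(1.14), np.float64(0.16), np.float64(0.32), np.float64(0.28)]
0.35 107 173 [ 0.418 -0.152] [np.float64(1.18), np.float64(0.45), np.float64(1.16), np.float64(0.06), np.float64(0.25), np.float64(0.36)]
0.35 107 166 [ 0.425 -0.152] [np.float64(0.94), np.float64(0.47), np.float64(1.16), None, np.float64(0.27), np.float64(0.34)]
0.35 107 160 [ 0.431 -0.152] [np.float64(0.52), np.float64(0.49), np.float64(1.16), None, np.float64(0.28), np.float64(0.33)]
0.35 107 150 [ 0.441 -0.153] [np.float64(0.04), np.float64(0.52), np.float64(1.15), np.float64(0.05), np.float64(0.31), np.float64(0.3)]
0.35 125 173 [ 0.419 -0.134] [np.float64(1.18), np.float64(0.4
[... 1400 characters left out ...]
0.23), np.float64(0.3)]
0.52 107 150 [ 0.425 -0.179] [np.float64(0.33), np.float64(0.66), np.float64(1.12), np.float64(0.52), np.float64(0.26), np.float64(0.27)]
0.52 125 173 [ 0.399 -0.164] [np.float64(1.18), np.float64(0.44), np.float64(1.14), np.float64(0.1), np.float64(0.17), np.float64(0.37)]
0.52 125 166 [ 0.406 -0.163] [np.float64(1.18), np.float64(0.45), np.float64(1.13), np.float64(0.08), np.float64(0.19), np.float64(0.35)]
0.52 125 160 [ 0.412 -0.163] [np.float64(1.18), np.float64(0.46), np.float64(1.13), np.float64(0.06), np.float64(0.21), np.float64(0.34)]
0.52 125 150 [ 0.422 -0.161] [np.float64(0.94), np.float64(0.64), np.float64(1.13), None, np.float64(0.24), np.float64(0.31)]
```

```bash
cat >> h.py <<'E'
def att2(th,push,tilt):
    "tool x along push angle (bay), fingertips trailing by tilt"
    base=Rn.from_rotvec(att(push)); u=np.cos(th)*EX+np.sin(th)*EY
    return (Rn.from_rotvec(tilt*np.array([*u,0]))*base).as_rotvec()
E
cat > s2.py <<'E'
from h import *
np.set_printoptions(precision=3,suppress=True)
th=.52; u=np.array([np.cos(th),np.sin(th)]); n=np.array([-np.sin(th),np.cos(th)])
S=105
W=lambda c,z:[*b2w(*(c*n+S*u)),z]
f0=F(); ok=False
for tilt in(.2,.25,.15,.3):
    a=att2(th,th-np.pi/2,tilt)
    q=kinematics.solve_ik(W(173,.03),a)
    if q is None: continue
    print(tilt,q)
    try:
        ctrl.move_to(W(173,.03),a); ctrl.move_l(W(173,-.006),None,.06); ok=True; break
    except ctrl.Unreachable as e: print(e)
print(ok,F()-f0,ctrl.get_obs()["time_s"],ctrl.get_obs()["eef_pos"])
if not ok: raise SystemExit
for c in(146,112,80):
    ctrl.move_l(W(c,-.006),None,.07); o=ctrl.get_obs(); print(c,F()-f0,np.round(n@w2b(o["eef_pos"]),1))
ctrl.move_l(W(92,-.006),None,.15); ctrl.move_l(W(92,.12),None,.25)
t=tube();print(t,ctrl.get_obs()["time_s"]); print("n,s",n@t[0],u@t[0])
E
python3 s2.py
```

```text
0.2 [ 0.103  0.929  0.274  2.087 -0.402  0.356 -0.755]
True [-1.852 -0.123  0.537] 10.5167 [ 0.402 -0.184 -0.006]
146 [-1.475  0.133  0.283] 145.9
112 [-1.007  0.418  0.054] 112.0
80 [-1.394  0.245  0.11 ] 79.9
None 13.2417Traceback (most recent call last):
  File "s2.py", line 20, in <module>
    t=tube();print(t,ctrl.get_obs()["time_s"]); print("n,s",n@t[0],u@t[0])
                                                              ~^^^
TypeError: 'NoneType' object is not subscriptable
```

```bash
cat > s3.py <<'E'
from h import *
np.set_printoptions(precision=3,suppress=True)
th=.52; u=np.array([np.cos(th),np.sin(th)]); n=np.array([-np.sin(th),np.cos(th)])
ctrl.close()
_,k,q=best(*(230*u+55*n),.10,th); print(k,q); ctrl.goto_joints(q)
t=tube();print(t,ctrl.get_obs()["time_s"]); print("n,s",n@t[0],u@t[0])
crop("top","pics/a2.png",270,450,120,260,4)
E
python3 s3.py
```

```text
0 [ 0.022  0.752 -0.04   2.041  0.08   0.349  0.051]
(array([11.4, 72.1]), 0.513, array([18.2, 42.1]), array([11.6, 72.1], dtype=float32), 162) 14.9333
n,s 56.90532928333995 45.718196586858625
```

View pics/a2.png

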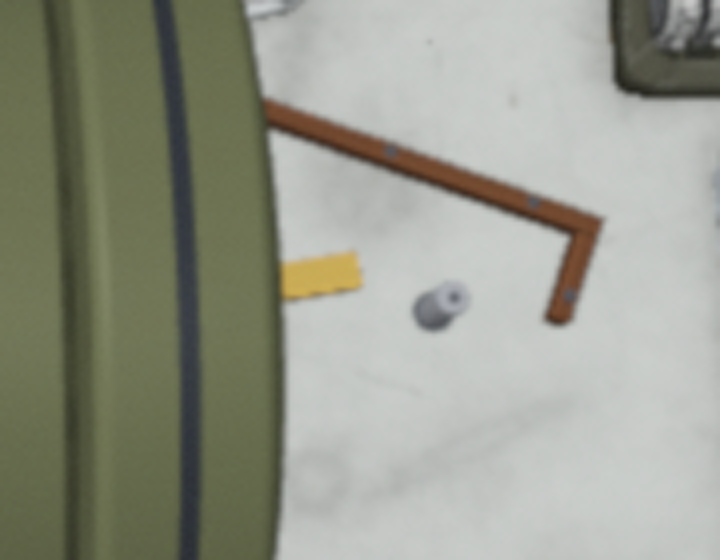

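```bash
cat > s4.py <<'E'
from h import *
np.set_printoptions(precision=3,suppress=True)
th=.513; u=np.array([np.cos(th),np.sin(th)]); n=np.array([-np.sin(th),np.cos(th)])
N=n@np.array([11.4,72.1])
W=lambda s,z:[*b2w(*(N*n+s*u)),z]
a=att(th)
ctrl.move_l(W(230,.1),a,.15)
f0=F(); ctrl.move_l(W(230,.006),None,.12); print("down",F()-f0)
for s in(10,-25,-48,-68):
    ctrl.move_l(W(s+191,.006),None,.06); f=F()-f0; print(s,f,tube())
    if np.hypot(*f[:2])>10: break
print(ctrl.get_obs()["time_s"],w2b(ctrl.get_obs()["eef_pos"]))
crop("top","pics/a3.png",270,450,120,260,4)
E
python3 s4.py
```

```text
down [-1.317  0.906  0.988]
10 [0.499 0.624 0.494] (array([ 4.8, 68.1]), 0.526, array([18.2, 58.6]), array([ 4.2, 68. ], dtype=float32), 224)
-25 [-0.179  0.691 -0.154] None
-48 [-0.432  1.297 -0.684] None
-68 [-0.311  0.539 -0.132] None
18.75 [ 78.734 110.087]
```

View pics/a3.png

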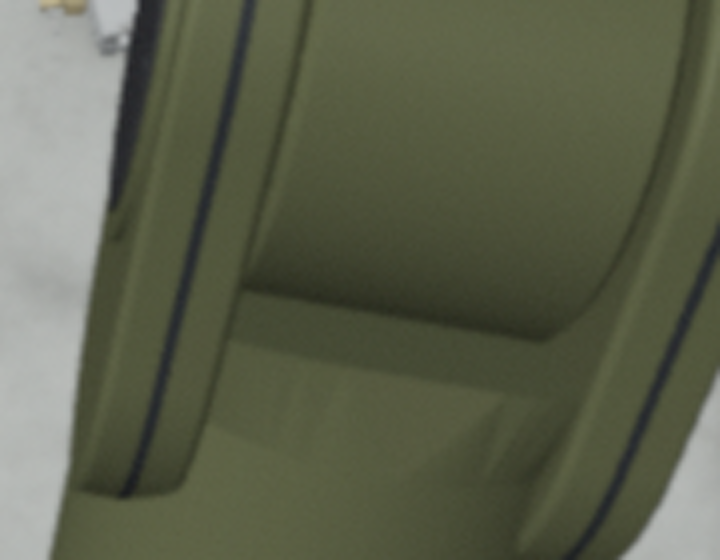

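```bash
cat > s5.py <<'E'
from h import *
np.set_printoptions(precision=3,suppress=True)
th=.513; u=np.array([np.cos(th),np.sin(th)])
p=w2b(ctrl.get_obs()["eef_pos"])
ctrl.move_l([*b2w(*(p+15*u)),.006],None,.15); ctrl.move_l([*b2w(*(p+15*u)),.12],None,.25)
ctrl.move_to([.40,.08,.15],ctrl.get_obs()["ee_rot"])
print(tube(),ctrl.get_obs()["time_s"])
crop("top","pics/a4.png",270,450,120,260,4)
E
python3 s5.py
```

```text
(array([-13. ,  60.5]), 0.521, array([ 18.7, 178.5]), array([-12.8,  60.6], dtype=float32), 714) 20.675
```

View pics/a4.png

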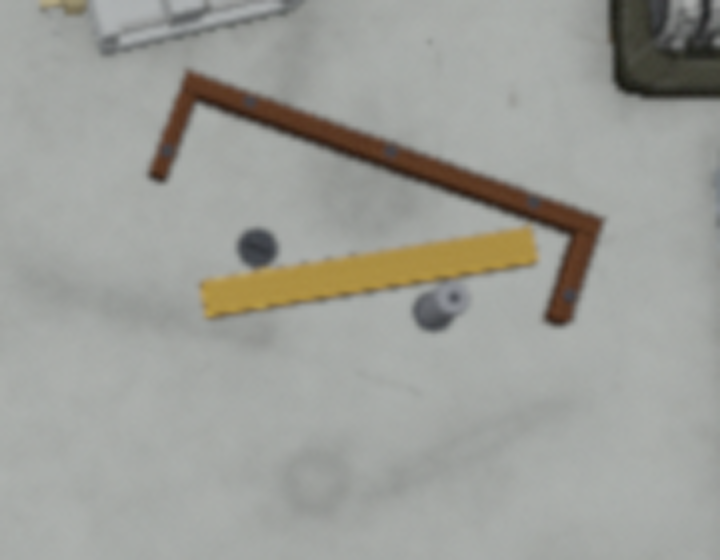

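```bash
cat > s6.py <<'E'
from h import *
np.set_printoptions(precision=3,suppress=True)
X=45
_,k,q=best(X,145,.08,np.pi/2); print(k,q); ctrl.goto_joints(q)
f0=F(); go(X,145,.006,feed=.12); print("down",F()-f0)
for y in(120,95,78,64):
    go(X,y,.006,feed=.06); f=F()-f0; print(y,f,f[:2]@EX,f[:2]@EY)
    if np.hypot(*f[:2])>10: break
go(X,y+20,.006); go(X,y+20,.10,feed=.25)
ctrl.move_to([.40,.08,.15],ctrl.get_obs()["ee_rot"])
print(tube(),ctrl.get_obs()["time_s"])
crop("top","pics/a5.png",270,450,120,260,4)
E
python3 s6.py
```

```text
3.141592653589793 [ 0.06   0.822  0.323  2.075 -0.73   0.356 -0.975]
down [-1.788 -0.929 -0.621]
120 [-2.213 -0.921 -1.281] -1.6866014505765756 1.7028929543299776
95 [-0.671 -0.319 -0.211] -0.547969718607972 0.5017795113223663
78 [-0.884 -0.468 -0.401] -0.7668725334826347 0.6429243035667148
64 [-1.542 -0.202  0.087] -0.7677655544281161 1.3525795569408663
(array([-19.2,  36.7]), 0.112, array([ 20. , 180.7]), array([-19.7,  36.8], dtype=float32), 759) 26.5083
```

View pics/a5.png

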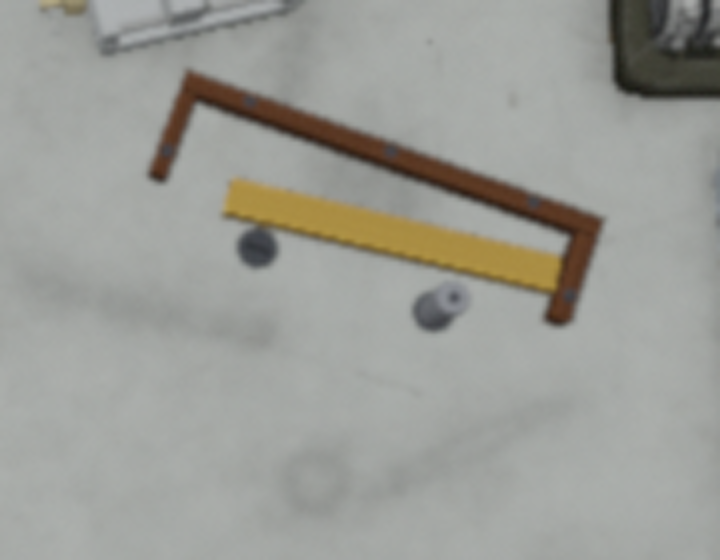

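```bash
cat > s7.py <<'E'
from h import *
np.set_printoptions(precision=3,suppress=True)
_,k,q=best(-7,76,.10,np.pi/2); print(k,q); ctrl.goto_joints(q)
f0=F(); go(-7,76,.006,feed=.12); print("down",F()-f0)
x=-7
for x,y in[(-7,60),(-4,48),(-1,38),(0,35)]+[(0,v) for v in np.arange(34,28.5,-.7)]:
    go(x,y,.006,feed=.05 if y>=35 else .02); f=F()-f0; print(round(y,1),f[:2]@EX,f[:2]@EY,w2b(ctrl.get_obs()["eef_pos"]))
    if f[:2]@EY>6: break
go(x,y+20,.006,feed=.1); go(x,y+20,.12,feed=.25)
ctrl.move_to([.40,.08,.15],ctrl.get_obs()["ee_rot"])
print(tube(),ctrl.get_obs()["time_s"])
crop("top","pics/a6.png",270,450,120,260,4)
E
python3 s7.py
```

```text
3.141592653589793 [ 0.077  0.873  0.507  1.865 -0.725  0.596 -0.905]
down [ 0.463 -0.064  0.017]
60 -0.2144602583529486 0.9421639772901609 [-6.931 59.613]
48 -0.860761492010438 0.49076087690771425 [-3.789 47.48 ]
38 -0.1195039121718927 0.004116843490105819 [-0.74  37.256]
35 -0.32419982312737794 0.3871992790897113 [ 0.083 34.671]
34.0 -0.5470619959109446 1.8388029614526489 [ 0.131 34.383]
33.3 0.9387446443869238 4.166489923144657 [ 0.07  33.928]
32.6 -0.5607404506907441 3.108173451921055 [ 0.016 32.375]
31.9 -0.6371799808021127 0.8923488588760293 [-0.004 31.542]
31.2 0.33593389303927024 2.871718356860499 [-0.008 30.975]
30.5 0.2543805331136584 2.3423348907617734 [-0.011 30.326]
29.8 -0.8766647237828987 1.8087151505746657 [ 0.012 29.63 ]
29.1 -0.317179693510085 1.3851863505170041 [-0.069 29.187]
(array([-11.3,  10.1]), -0.006, array([ 23.9, 181.4]), array([-12.4,  10.1], dtype=float32), 882) 34.625
```

View pics/a6.png

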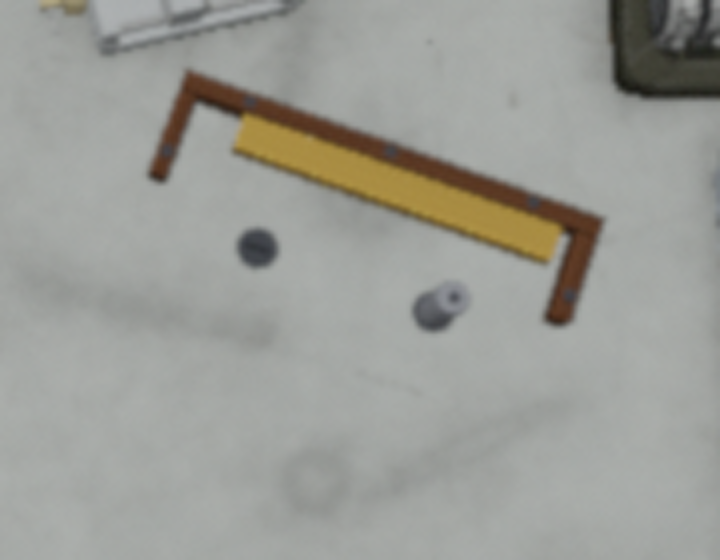

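The tube lies along the fence at x of about -11 mm, but I never felt firm contact with the fence. I'll press once more, gently, until I do.

```bash
cat > s8.py <<'E'
from h import *
_,k,q=best(-11,60,.10,np.pi/2); ctrl.goto_joints(q)
f0=F(); go(-11,50,.006,feed=.15)
go(-11,34,.006,feed=.1); f0=F()
for y in np.arange(31,22.9,-.6):
    go(-11,y,.006,feed=.03); f=F()-f0; print(round(y,1),round(f[:2]@EY,1),w2b(ctrl.get_obs()["eef_pos"]).round(1))
    if f[:2]@EY>8: break
go(-11,y+20,.006,feed=.1); go(-11,y+20,.12,feed=.25)
ctrl.move_to([.40,.08,.15],ctrl.get_obs()["ee_rot"])
print(tube(),ctrl.get_obs()["time_s"])
crop("top","pics/a7.png",310,430,130,220,6)
E
python3 s8.py
```

```text
31.0 0.8 [-11.   31.2]
30.4 -0.6 [-11.   30.5]
29.8 -1.0 [-11.   29.8]
29.2 0.2 [-11.   29.3]
28.6 1.7 [-11.   29.2]
28.0 4.7 [-11.   29.2]
27.4 6.4 [-11.   29.2]
26.8 7.1 [-11.   29.2]
26.2 8.7 [-11.   29.1]
(array([-11.3,  10.2]), -0.006, array([ 23.8, 181.4]), array([-12.2,  10.1], dtype=float32), 882) 41.75
```

View pics/a7.png

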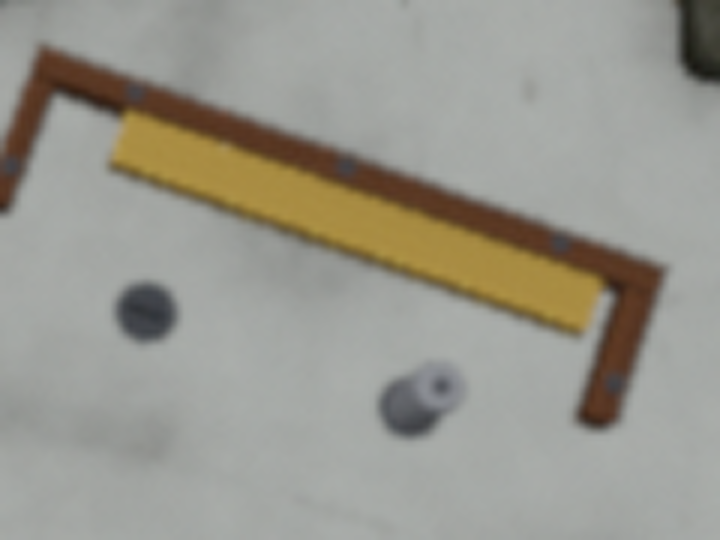

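The last push stopped hard at y = 29.2 mm, so the tube is firm against the fence. The picture shows no gap between them. The arm is clear, so I'm handing in.

```bash
python3 -c "
from plant import job,ctrl
print(job.sign_off(),ctrl.get_obs()['time_s'])"
```

```text
the job is handed in; nothing more can be done
the job is handed in; nothing more can be done
```

The tube is put away flush along the back fence, about 11 mm off the bay's middle, and the job is handed in at about 42 s with the arm clear and no bystander seen or felt to be touched; the verdict was not shown.

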